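Turn a heat spreader over with the bench lifter

ROBOT

A 7-joint arm with a two-finger parallel gripper is mounted at the origin on a cart in front of the work surface, level with it; the furniture and walls round the work are solid. World frame = base frame: x ahead of the robot, y to its left, z up, the work surface at z = 0. Lengths are in mm, angles in rad, forces in N, time in s.
With the tool pointing down it reaches from about 425 to 800 mm from the base axis. Payload 8.3 kg.
Tool frame: the origin (TCP) lies at the very end of the fingers, on their centre line; the grasp point (between the pads) lies 19 mm behind it; z points along the fingers, y is the direction in which the jaws open and shut (so a half turn about z gives the same grasp; the last joint's range is limited). The gripper opens to 85 mm and grips with 20 to 120 N. Pads are 22 mm wide; open, the fingers measure 114 mm over their backs; the gripper's body (76 mm by 85 mm) begins 54 mm behind the grasp point. The pads swing forward as they close: fully open they stand 13 mm farther back than shut.
Start: joints at [-1.255, 0.383, 0.016, 1.37, -0.006, 1.388, -0.046], TCP at [231.076, 580.695, 231.279] pointing down, gripper open.
Joint ranges: [-2.95, 2.95], [-0.25, 2.06], [-1.52, 1.56], [0.18, 2.33], [-1.44, 4.58], [0.02, 2.06], [-3.01, 3.01]. Speed limits (rad/s): [2.39, 2.39, 3.01, 3.01, 3.14, 3.14, 3.14].

INTERFACE

Orientations are given as a unit quaternion [w, x, y, z].
In Python, from workcell import bot, optics gives the robot as it stands.
- The arm moves only by the tool play_rows, never from a script. Its argument "targets" is a list of rows, each a list of 3 entries, a list of its own where there are three numbers: the shift along the tool's x, y, z in units of 60 mm (1.0 is 60 mm), then the turn, a rotation vector about the tool's x, y, z in units of 5 degrees (1.0 is 5 degrees), then the opening, from 0 (shut) to 1 (fully open). In form: [[[x, y, z], [wx, wy, wz], jaw], ...]. A call has exactly 8 rows; each row is the pose to reach, as a shift and turn from the pose commanded when the call began, along the tool's axes at that moment; what a row does not reach only later rows make up. A row lasts 1/8 s, in which the tool goes at most 62.5 mm and 10.7 degrees, less where a joint would pass 70% of its speed; a pose out of reach is approached as far as the arm can. A call with a gripper value outside its range is refused whole. The fingers move at their own pace and stop on an object; "squeeze" is the grip in N (left out, the last holds). Time passes only in rows, so rows that repeat a pose let the fingers close, or fill a call up. It gives the time, the measured TCP pose, the force and the opening at its end, in the units of the state.
- bot.observe(): the state, without advancing time (a new reading comes with each control period).
- optics.camera(name): name is "scene" or "top"; returns a dict with "image" (384x512x3 uint8, red, green, blue), "z_map" (384x512 float32, mm along the optical axis (not along the pixel's ray), 0 where there is no reading), "K" (3x3 intrinsics, pixels), "k1" (the pictures are not rectified: a ray, as slopes to the right and down, at radius r is drawn at 1 + k1 r^2 times it, then the intrinsics apply), "world_from_camera" (4x4, takes a point from camera to world coordinates). Camera axes: x right, y down, z forward; pixel columns grow to the right and rows downward; lengths in mm; the calibration is good to about 2 mm. A picture is of the moment at which its call begins.
- bot.close_job(): hands the job in, once; it reports no verdict.
The state is a dict: "t": time; "qpos": joint angles; "joint_vel": joint speeds; "tau": joint torques, N m; "ee_pos": TCP position; "tcp_rot": TCP orientation; "ft_force": force on the tool from outside, world axes, zero at the start; "moment": the same for the moment, N m; "gripper_width": finger opening in mm.
Only numpy, scipy, OpenCV 4.12 (cv2) and the standard library are available. Lean on these libraries where they do the work, as an engineer would, in place of code of your own. Each camera call takes 0.05 s, during which the arm holds its last target. There are 200 camera calls.

TASK

The heat spreader lies on the low shelf of the turning jig with its dark pad up. Pick up the lifter by its upright grip, work the blade under the spreader's free edge and turn the wrist to tip the spreader over the step, so that it lies pad down on the high shelf, then push it with the blade until it is flush against the back stop and square to it; at last set the lifter down flat on the bench. Touch the spreader only with the lifter, press lightly throughout (under 20 N on the jig or the spreader), and leave the flux bottle, the round tin and the battery where they are.

Things in the scene. Friction and masses are not known exactly. Their poses are not given: they have to be found in the camera images.
- jig: fixed grey turning jig, 181 mm long (x), 92 mm wide (y), on the bench. Origin at bench level under the step; x points from the low shelf to the back stop, z up. Low shelf: x -95 to 0 mm, top 10 mm over the bench. High shelf: x 0 to 77 mm, top 15 mm over the bench, rubber-lined. Back stop: upright bar, face at x = 77 mm, top 30 mm over the bench. All open at the sides
- jig_step (a point): middle of the jig's step, on its top edge (jig x = y = 0, 15 mm over the bench); the step rises 5 mm from the low shelf to the high shelf. Axes as the jig's
- spreader_center (a point): centre of the loose heat spreader, a rigid aluminium plate 64x64x9 mm, 80 to 130 g. All edges are bevelled on both faces, 5 mm in by 2.5 mm high, leaving an upright rim 4 mm high at mid-thickness. z points out of the face with the dark 42 mm pad. Starts pad up on the low shelf, far edge up to 6 mm from the step. Flush at the stop, its centre is at jig x = 45 mm, 19.5 mm over the bench
- lifter_grip (a point): centre of the lifter's upright wooden grip: 14 mm thick (x), 28 mm wide (y), 60 mm tall, from 8 to 68 mm over the blade's underside; this point is 38 mm over it. x points forward along the blade, z up. Rigid flat steel blade, 44 mm wide, from 17 mm behind this point to 80 mm ahead, 2 mm thick, thinning over the last 25 mm to 0.8 mm. 130 g, loose, stands on its blade on the bench
- lifter_tip (a point): middle of the front edge of the lifter's blade, on its underside: 80 mm ahead of the grip's centre and 38 mm below it
- flux_bottle: bystander: small bottle with a pointed red cap, 32 mm wide, 94 mm tall; origin under its centre
- trim_pot_box: bystander: round grey tin, 59 mm across, 24 mm high; origin under its centre
- battery: bystander: upright block battery 18 x 27 x 48 mm; origin under its centre
Not all that is in view belongs to the job. There is more than one size of the part that bears spreader_center; the job needs the largest.

How it is judged (in metres and radians):
On the way:
1. the spreader has been turned over and lies pad down on the jig (angle between spreader_center's own z axis and vertical above 3.05 rad and contact force between spreader and jig above 0.1 N), for 0.2 s.
At the end, for the whole second after the job is handed in: The spreader lies pad down and flat on the high shelf, against the back stop within 2 mm, square to it within 0.06 rad and within 20 mm of the jig's middle across; the lifter stands flat on the bench on its blade, at rest (angle between spreader_center's own z axis and vertical above 3.09 rad and x of spreader_center in the frame of jig between 0.043 and 0.047 m and y of spreader_center in the frame of jig between -0.02 and 0.02 m and angle between the x axis of spreader_center and the x axis of jig, either way round below 0.06 rad and height (world z) of spreader_center below 0.022 m and linear speed of each of spreader, lifter below 0.01 m/s and height (world z) of lifter_tip below 0.006 m and height (world z) of lifter_grip below 0.042 m and angle between lifter_grip's own z axis and vertical below 0.12 rad); the robot touches nothing.
It fails at once if the gripper or arm touches the spreader (contact force between any of the fingers, the arm and spreader above 0.3 N).
It fails at once if the lifter presses on the jig with 20 N or more (contact force between lifter and jig above 20 N).
It fails at once if the lifter presses on the spreader with 20 N or more (contact force between lifter and spreader above 20 N).
It fails at once if a bystander is moved by more than 15 mm (distance of any of flux_bottle, trim_pot_box, battery from where it was at the start of the episode above 0.015 m).
It also fails if it takes over 59 s, if anything falls off the work surface, if the arm or the gripper's body presses on something with over 40 N, if the wrist force passes 120 N, or if a joint passes its speed limit or range.

## Working session

There is one attempt and no reset: what is moved stays moved. The work goes in short steps, Python scripts to look and compute and a tool call to move; the robot and the scene stay as the last step left them, time stands still between calls to the robot, and variables do not carry over. Pictures are saved under pics/ and viewed, about 8 in all and at most 12, crops included, and the job is handed in when it is done.

Besides the shell and the picture viewer there is one more tool, called as name(argument=value, ...), one argument or row to a line, values as JSON. play_rows: Moves the arm, as the interface text tells. Its arguments: {"type":"object","properties":{"targets":{"type":"array"},"squeeze":{"type":"number"}},"required":["targets"]}

```bash
ls; mkdir -p pics; python3 - <<'E'
from workcell import bot, optics
import cv2,numpy as np
np.set_printoptions(precision=3,suppress=True)
print(bot.observe())
ims=[]
for n in("scene","top"):
    c=optics.camera(n); np.savez(f"{n}0.npz",**c)
    print(n,c["K"],c["k1"],c["world_from_camera"])
    cv2.imwrite(f"pics/{n}0.png",cv2.resize(c["image"][:,:,::-1],(800,600)))
E
```

```text
pics
{'t': 0.0, 'qpos': array([-1.255,  0.384,  0.016,  1.371, -0.006,  1.388, -0.047]), 'joint_vel': array([ 0.   , -0.   , -0.001,  0.001, -0.   , -0.001, -0.001]), 'tau': array([ -0.001, -62.761,   0.844, -37.182,   0.017,   0.015,   0.   ]), 'ee_pos': array([230.897, 580.248, 230.265]), 'tcp_rot': array([-0.   ,  0.188,  0.982, -0.001]), 'ft_force': array([-0.124, -0.889,  0.434]), 'moment': array([ 0.01 , -0.004,  0.033]), 'gripper_width': 85.28882342283468}
scene [[439.253   0.    258.447]
 [  0.    439.253 191.464]
 [  0.      0.      1.   ]] -0.17395959581221984 [[   0.804   -0.407    0.434   97.944]
 [  -0.595   -0.554    0.583 -606.128]
 [   0.003   -0.726   -0.687  677.66 ]
 [   0.       0.       0.       1.   ]]
top [[354.713   0.    252.256]
 [  0.    354.713 189.388]
 [  0.      0.      1.   ]] 0.01892632412423772 [[  -0.027   -0.988    0.151  395.322]
 [  -0.999    0.031    0.022 -105.253]
 [  -0.026   -0.15    -0.988  890.87 ]
 [   0.       0.       0.       1.   ]]
```

View pics/scene0.png

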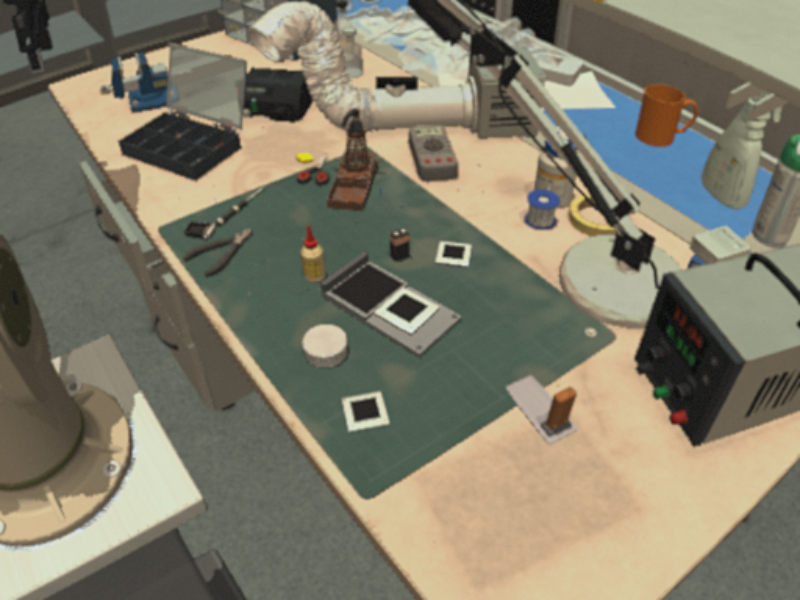

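View pics/top0.png

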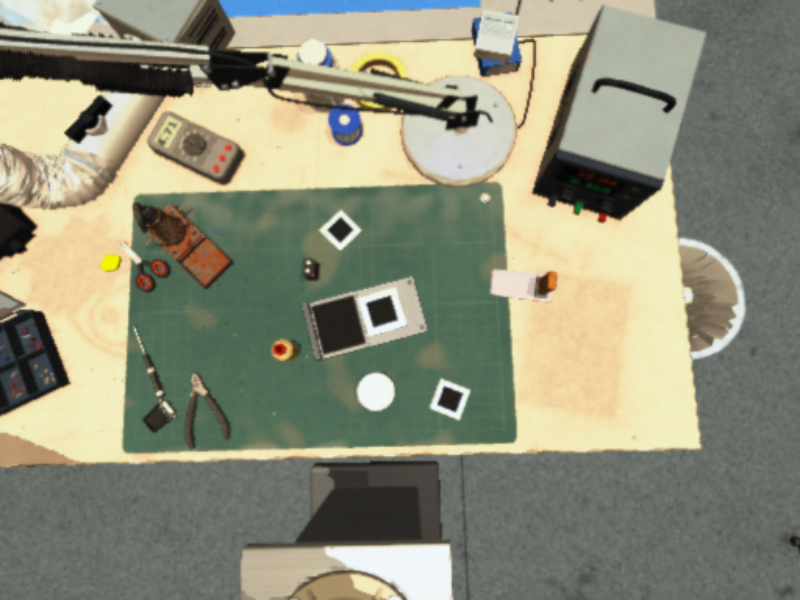

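Jig x runs roughly along world +y, to the left in the top view. The lifter is on the right with its blade already pointing that way. Top-view pixels (800x600): spreader (383,310), rubber (338,325), lifter tip about (492,283), grip (547,283). Next I'll measure them.

```bash
cat > h.py <<'E'
import numpy as np, cv2
np.set_printoptions(precision=2,suppress=True)
def und(c,px):
    d=np.array([float(c["k1"]),0,0,0])
    return cv2.undistortPointsIter(np.float64(px).reshape(-1,1,2),c["K"],d,None,None,(3,50,1e-9)).reshape(-1,2)
def plane(c,px,z):
    r=np.c_[und(c,px),np.ones(len(np.reshape(px,(-1,2))))]; T=c["world_from_camera"]
    d=r@T[:3,:3].T; o=T[:3,3]; return o+d*((z-o[2])/d[:,2])[:,None]
def cloud(c):
    h,w=c["z_map"].shape; v,u=np.mgrid[:h,:w]
    r=np.c_[und(c,np.c_[u.ravel(),v.ravel()]),np.ones(h*w)]*c["z_map"].reshape(-1,1)
    T=c["world_from_camera"]; return (r@T[:3,:3].T+T[:3,3]).reshape(h,w,3)
def world2px(c,P):
    T=np.linalg.inv(c["world_from_camera"]); q=np.atleast_2d(P)@T[:3,:3].T+T[:3,3]
    s=q[:,:2]/q[:,2:]; s=s*(1+float(c["k1"])*(s**2).sum(1,keepdims=True)); return s*c["K"][0,0]+c["K"][:2,2]
E
python3 - <<'E'
from h import *
for n in("top","scene"):
    c=dict(np.load(n+"0.npz")); P=cloud(c); np.save(n+"_cloud.npy",P)
    b=P[(abs(P[...,0]-450)<150)&(abs(P[...,1]+100)<250)&(abs(P[...,2])<8)]
    print(n,"bench z",np.median(b[:,2]),b[:,2].std())
c=dict(np.load("top0.npz")); k=1.5625
im=c["image"]; P=np.load("top_cloud.npy")
for name,(u,v) in dict(tip=(495,283),grip=(547,283),jigL=(312,330),jigR=(418,300),spr=(383,310),tin=(376,392),bott=(283,350),bat=(311,269),sp2=(340,230),sp3=(450,398)).items():
    u,v=int(u/k),int(v/k); print(name,P[v,u],im[v,u])
def crop(n,u0,v0,u1,v1):
    i=dict(np.load(n+"0.npz"))["image"][v0:v1,u0:u1,::-1]; f=min(800/(u1-u0),600/(v1-v0))
    return cv2.resize(i,None,fx=f,fy=f,interpolation=cv2.INTER_NEAREST)
a=crop("top",190,165,370,265); b=crop("scene",190,150,390,290)
a=cv2.resize(a,(640,int(a.shape[0]*640/a.shape[1])))[:300]; 
b=cv2.resize(b,(430,300)); a=cv2.resize(crop("top",190,165,370,265),(800,444))
cv2.imwrite("pics/crop0.png",a)
E
```

```text
top bench z -0.15952335378119642 2.0140658795421023
scene bench z 0.9695645945887463 1.834905187211277
tip [ 548.06 -247.96   -1.08] [239 227 212]
grip [ 534.82 -317.51   61.3 ] [112  57  21]
jigL [477.47  45.15  30.73] [128 120 109]
jigR [ 522.13 -122.53    9.86] [182 173 158]
spr [507.45 -67.38  19.25] [36 31 27]
tin [380.92 -52.51  24.42] [242 247 241]
bott [444.81  80.36  69.5 ] [202  29  11]
bat [570.88  41.71  47.92] [64 57 48]
sp2 [643.08   1.86   8.45] [35 32 26]
sp3 [ 367.84 -168.79    5.84] [37 34 30]
```

View pics/crop0.png

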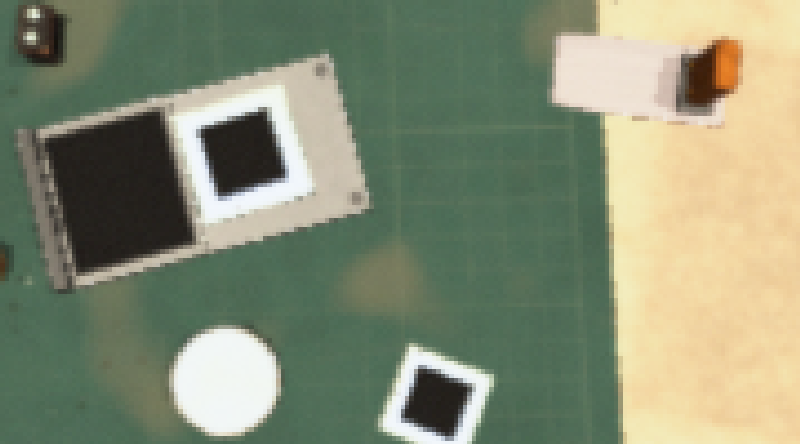

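```bash
python3 - <<'E'
from h import *
c=dict(np.load("top0.npz")); im=c["image"]; hsv=cv2.cvtColor(im,cv2.COLOR_RGB2HSV)
u0,v0,f=190,165,4.444
def comp(m,u,v):
    n,l=cv2.connectedComponents(m.astype(np.uint8),connectivity=4); return (l==l[v,u]).astype(np.uint8)
def rect(m,z):
    ct=max(cv2.findContours(cv2.resize(m*255,None,fx=8,fy=8,interpolation=cv2.INTER_LINEAR).__gt__(127).astype(np.uint8),0,1)[0],key=cv2.contourArea)[:,0]/8-0.44
    W=plane(c,ct,z)[:,:2].astype(np.float32); r=cv2.minAreaRect(W); return r,cv2.boxPoints(r),W
# spreader
v=im.min(2)
m=((v>205)&(hsv[...,1]<30)).astype(np.uint8)
S=comp(m,190+int(215/f)+0,165+int(205/f)); r,b,W=rect(S,16.5); print("spr",r,"\n",b)
# pad
D=comp((v<60),245,199); r,b,_=rect(D,19); print("pad",r)
R=comp((v<45),190+int(120/f),165+int(190/f)); r,b,_=rect(R,15); print("rubber",r,"\n",b)
# jig: not green
g=~((hsv[...,0]>50)&(hsv[...,0]<95)&(hsv[...,1]>60))
J=comp(g,190+int(330/f),165+int(140/f)); r,b,W=rect(J,10); print("jig",r,J.sum(),"\n",b)
cr=np.array([[557,33],[551,103],[723,124]])/f+[u0,v0]-.5+.0
print("blade corners",plane(c,cr,1))
print("lowshelf corners",plane(c,np.array([[332,55],[370,208]])/f+[u0,v0]-.5,10))
print("stop bar outer corners z30",plane(c,np.array([[18,130],[58,290]])/f+[u0,v0]-.5,30))
print("step",plane(c,np.array([[172,98],[205,248]])/f+[u0,v0]-.5,15))
print("blade cols",im[165+15:165+20,308:356:4].reshape(5,-1,3)[2])
# grip orange
m=((hsv[...,0]<16)&(hsv[...,1]>150)).astype(np.uint8);G=comp(m,190+int(727/f),165+int(55/f)); P=np.load("top_cloud.npy")[G>0]; print("grip",len(P),P[P[:,2]>63].mean(0),(P[:,2]>63).sum())
for n in["scene"]:
    c2=dict(np.load("scene0.npz")); h2=cv2.cvtColor(c2["image"],cv2.COLOR_RGB2HSV)
    print(world2px(c2,[[535,-317,68],[548,-245,0]]))
E
```

```text
spr ((505.1759948730469, -65.20440673828125), (67.27488708496094, 66.02120971679688), 14.358226776123047) 
 [[ 464.4   -41.57]
 [ 480.78 -105.53]
 [ 545.95  -88.84]
 [ 529.58  -24.88]]
pad ((505.57958984375, -64.48751068115234), (38.942649841308594, 39.361637115478516), 14.34408950805664)
rubber ((486.8397216796875, 5.453765869140625), (77.40975952148438, 67.95672607421875), 13.57345199584961) 
 [[441.24  29.4 ]
 [457.19 -36.66]
 [532.44 -18.49]
 [516.49  47.57]]
jig ((563.824462890625, -77.8262939453125), (1378.392578125, 984.562744140625), 88.05628204345703) 174934 
 [[  48.45 -749.93]
 [1032.45 -783.32]
 [1079.2   594.28]
 [  95.2   627.67]]
blade corners [[ 571.2  -245.95    1.  ]
 [ 530.79 -240.39    1.  ]
 [ 515.75 -336.4     1.  ]]
lowshelf corners [[ 560.87 -116.78   10.  ]
 [ 473.22 -135.19   10.  ]]
stop bar outer corners z30 [[520.48  58.54  30.  ]
 [431.76  36.84  30.  ]]
step [[538.19 -25.79  15.  ]
 [453.24 -42.72  15.  ]]
blade cols [[ 79 108  85]
 [ 83 109  89]
 [239 227 213]
 [239 226 212]
 [239 226 212]
 [239 226 213]
 [238 226 212]
 [237 224 211]
 [209 188 175]
 [ 87  75  60]
 [ 60  31   8]
 [226 125  37]]
grip 119 [ 538.66 -323.45   65.72] 55
[[357.48 250.01]
 [330.87 246.05]]
```

```bash
cat > plan.py <<'E'
# plan(waypoints): waypoint = (x,y,z of TCP, psi deg, alpha deg, jaw, nrows); prints rows & stores new commanded pose
from h import *
import json,os
from scipy.spatial.transform import Rotation as Ro, Slerp
M=np.array([[0,1,0],[1,0,0],[0,0,-1.]])
def Rt(psi,al): return Ro.from_euler('ZY',[psi,al],degrees=True).as_matrix()@M
def load():
    if os.path.exists("cmd.npz"): d=np.load("cmd.npz"); return d["p"],d["psi"],d["al"]
    return np.array([231.076,580.695,231.279]),68.3,0.
J0=np.array([495.4,-32.8]); JPSI=103.5; H=35.0
def j2w(x,y,z):
    a=np.deg2rad(JPSI); return np.r_[J0+x*np.array([np.cos(a),np.sin(a)])+y*np.array([-np.sin(a),np.cos(a)]),z]
def tip2tcp(tip,psi,al,h=None):
    R=Rt(psi,al); h=H if h is None else h
    return np.asarray(tip)-80*R[:,1]-h*R[:,2]   # underside tip = tcp +80*lx + h*tool z
def tcp2tip(p,psi,al,h=None):
    R=Rt(psi,al); h=H if h is None else h; return np.asarray(p)+80*R[:,1]+h*R[:,2]
def w2j(P):
    a=np.deg2rad(JPSI); d=np.asarray(P)[:2]-J0; return np.r_[d@[np.cos(a),np.sin(a)],d@[-np.sin(a),np.cos(a)],P[2]]
def plan(wps):
    p0,s0,a0=load(); p,s,a=p0,s0,a0; R0=Rt(s0,a0); out=[]
    for q,ps,al,jaw,n in wps:
        q=np.array(q,float)
        for i in range(1,n+1):
            f=i/n; pp=p+(q-p)*f; R=Rt(s+(ps-s)*f,a+(al-a)*f)
            out.append([list(np.round(R0.T@(pp-p0)/60,3)),list(np.round(Ro.from_matrix(R0.T@R).as_rotvec(degrees=True)/5,3)),jaw])
        p,s,a=q,ps,al
    assert len(out)==8,len(out)
    np.savez("cmd.npz",p=p,psi=s,al=a)
    print(str([[ [float(x) for x in r[0]],[float(x) for x in r[1]],r[2]] for r in out]).replace(" ",""))
E
python3 - <<'E'
from plan import *
plan([((420,380,250),72,0,1,5),((450,230,250),75,0,1,3)])
plan([((470,0,250),81.6,0,1,4),((500,-200,230),81.6,0,1,4)])
E
```

```text
[[[-0.832,-0.389,-0.062],[0.0,0.0,-0.148],1],[[-1.665,-0.777,-0.125],[0.0,0.0,-0.296],1],[[-2.497,-1.166,-0.187],[0.0,0.0,-0.444],1],[[-3.33,-1.555,-0.25],[0.0,0.0,-0.592],1],[[-4.162,-1.944,-0.312],[0.0,0.0,-0.74],1],[[-4.625,-2.656,-0.312],[0.0,0.0,-0.94],1],[[-5.088,-3.369,-0.312],[0.0,0.0,-1.14],1],[[-5.551,-4.082,-0.312],[0.0,0.0,-1.34],1]]
[[[-0.329,-0.904,0.0],[0.0,0.0,-0.33],1],[[-0.657,-1.808,0.0],[0.0,0.0,-0.66],1],[[-0.986,-2.712,0.0],[0.0,0.0,-0.99],1],[[-1.314,-3.616,0.0],[0.0,0.0,-1.32],1],[[-1.651,-4.389,0.083],[0.0,0.0,-1.32],1],[[-1.987,-5.162,0.167],[0.0,0.0,-1.32],1],[[-2.323,-5.934,0.25],[0.0,0.0,-1.32],1],[[-2.66,-6.707,0.333],[0.0,0.0,-1.32],1]]
```

play_rows(
  targets=[
    [[-0.832,-0.389,-0.062],[0.0,0.0,-0.148],1],
    [[-1.665,-0.777,-0.125],[0.0,0.0,-0.296],1],
    [[-2.497,-1.166,-0.187],[0.0,0.0,-0.444],1],
    [[-3.33,-1.555,-0.25],[0.0,0.0,-0.592],1],
    [[-4.162,-1.944,-0.312],[0.0,0.0,-0.74],1],
    [[-4.625,-2.656,-0.312],[0.0,0.0,-0.94],1],
    [[-5.088,-3.369,-0.312],[0.0,0.0,-1.14],1],
    [[-5.551,-4.082,-0.312],[0.0,0.0,-1.34],1],
  ],
)

```text
t: 1.1
ee_pos: [450.0, 228.1, 249.6]
tcp_rot: [-0.0, 0.13, 0.991, -0.0]
ft_force: [1.3, 0.4, -0.2]
gripper_width: 85.4
```

play_rows(
  targets=[
    [[-0.329,-0.904,0.0],[0.0,0.0,-0.33],1],
    [[-0.657,-1.808,0.0],[0.0,0.0,-0.66],1],
    [[-0.986,-2.712,0.0],[0.0,0.0,-0.99],1],
    [[-1.314,-3.616,0.0],[0.0,0.0,-1.32],1],
    [[-1.651,-4.389,0.083],[0.0,0.0,-1.32],1],
    [[-1.987,-5.162,0.167],[0.0,0.0,-1.32],1],
    [[-2.323,-5.934,0.25],[0.0,0.0,-1.32],1],
    [[-2.66,-6.707,0.333],[0.0,0.0,-1.32],1],
  ],
)

```text
t: 2.1
ee_pos: [499.9, -201.4, 229.7]
tcp_rot: [-0.0, 0.073, 0.997, 0.0]
ft_force: [0.6, 0.3, 0.0]
gripper_width: 85.4
```

```bash
python3 - <<'E'
from plan import *
plan([((539,-323,150),81.6,0,1,3),((539,-323,60),81.6,0,1,3),((539,-323,35),81.6,0,1,2)])
E
```

```text
[[[-0.314,-0.644,0.444],[0.0,0.0,0.0],1],[[-0.628,-1.289,0.889],[0.0,0.0,0.0],1],[[-0.942,-1.933,1.333],[0.0,0.0,0.0],1],[[-0.942,-1.933,1.833],[0.0,0.0,0.0],1],[[-0.942,-1.933,2.333],[0.0,0.0,0.0],1],[[-0.942,-1.933,2.833],[0.0,0.0,0.0],1],[[-0.942,-1.933,3.042],[0.0,0.0,0.0],1],[[-0.942,-1.933,3.25],[0.0,0.0,0.0],1]]
```

play_rows(
  targets=[
    [[-0.314,-0.644,0.444],[0.0,0.0,0.0],1],
    [[-0.628,-1.289,0.889],[0.0,0.0,0.0],1],
    [[-0.942,-1.933,1.333],[0.0,0.0,0.0],1],
    [[-0.942,-1.933,1.833],[0.0,0.0,0.0],1],
    [[-0.942,-1.933,2.333],[0.0,0.0,0.0],1],
    [[-0.942,-1.933,2.833],[0.0,0.0,0.0],1],
    [[-0.942,-1.933,3.042],[0.0,0.0,0.0],1],
    [[-0.942,-1.933,3.25],[0.0,0.0,0.0],1],
  ],
)

```text
t: 3.1
ee_pos: [539.2, -323.2, 34.9]
tcp_rot: [0.0, 0.073, 0.997, -0.0]
ft_force: [0.6, -0.9, -0.4]
gripper_width: 85.0
```

play_rows(
  targets=[
    [[0,0,0],[0,0,0],0.5],
    [[0,0,0],[0,0,0],0.3],
    [[0,0,0],[0,0,0],0.2],
    [[0,0,0],[0,0,0],0.1],
    [[0,0,0],[0,0,0],0],
    [[0,0,0],[0,0,0],0],
    [[0,0,0],[0,0,0],0],
    [[0,0,0],[0,0,0],0],
  ],
  squeeze=70,
)

```text
t: 4.1
ee_pos: [539.6, -322.9, 36.5]
tcp_rot: [0.001, 0.073, 0.997, 0.0]
ft_force: [-2.7, 1.3, 8.0]
gripper_width: 13.2
```

```bash
python3 - <<'E'
from plan import *
from workcell import bot,optics
o=bot.observe(); print(o["ee_pos"],o["qpos"],o["gripper_width"],o["ft_force"],o["moment"])
cs=[optics.camera(n) for n in("top","scene")]
out=[]
for c in cs:
    px=world2px(c,[539,-285,20])[0].astype(int); u,v=np.clip(px,[60,48],[512-60,384-48])
    out.append(cv2.resize(c["image"][v-48:v+48,u-60:u+60,::-1],(400,320)))
cv2.imwrite("pics/grasp.png",np.hstack(out))
E
```

```text
[ 539.64 -322.91   36.46] [ 0.07  0.61  0.59  1.61 -0.38  1.04  2.19] 13.19082883320981 [-2.67  1.25  8.  ] [1.   0.33 0.14]
```

View pics/grasp.png

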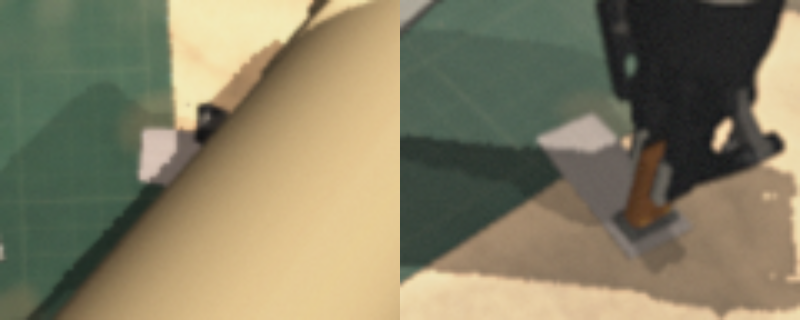

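The lifter is held: opening 13 mm and the grip is between the pads in the scene view. Next I lift it and bring the tip ahead of the spreader's free edge.

```bash
sed -i 's/H=35.0/H=36.5/' plan.py; python3 - <<'E'
from plan import *
t=tip2tcp(j2w(-90,-2,28),103.5,5); t1=t+[0,0,25]
print(t)
plan([((539,-323,75),81.6,0,0,2),((*t1,),103.5,5,0,4),((*t,),103.5,5,0,2)])
E
```

```text
[ 536.22 -194.25   71.33]
[[[0.0,0.0,-0.333],[0.0,0.0,0.0],0],[[0.0,0.0,-0.667],[0.0,0.0,0.0],0],[[0.09,0.529,-0.756],[0.25,-0.012,-1.095],0],[[0.18,1.058,-0.844],[0.498,-0.048,-2.19],0],[[0.27,1.587,-0.933],[0.745,-0.108,-3.284],0],[[0.359,2.116,-1.022],[0.988,-0.191,-4.377],0],[[0.359,2.116,-0.814],[0.988,-0.191,-4.377],0],[[0.359,2.116,-0.606],[0.988,-0.191,-4.377],0]]
```

play_rows(
  targets=[
    [[0.0,0.0,-0.333],[0.0,0.0,0.0],0],
    [[0.0,0.0,-0.667],[0.0,0.0,0.0],0],
    [[0.09,0.529,-0.756],[0.25,-0.012,-1.095],0],
    [[0.18,1.058,-0.844],[0.498,-0.048,-2.19],0],
    [[0.27,1.587,-0.933],[0.745,-0.108,-3.284],0],
    [[0.359,2.116,-1.022],[0.988,-0.191,-4.377],0],
    [[0.359,2.116,-0.814],[0.988,-0.191,-4.377],0],
    [[0.359,2.116,-0.606],[0.988,-0.191,-4.377],0],
  ],
)

```text
t: 5.2
ee_pos: [536.5, -195.0, 71.8]
tcp_rot: [0.006, -0.117, 0.992, -0.044]
ft_force: [0.2, -0.1, -2.3]
gripper_width: 13.1
```

```bash
cat > look.py <<'E'
import sys
from plan import *
from workcell import bot,optics
def st():
    o=bot.observe(); R=Ro.from_quat(np.roll(o["tcp_rot"],-1)).as_matrix()
    L=R@M; al=np.rad2deg(np.arcsin(-L[2,0])); psi=np.rad2deg(np.arctan2(L[1,0],L[0,0]))
    tip=o["ee_pos"]+80*R[:,1]+H*R[:,2]
    print("t",round(o["t"],2),"tip jig",w2j(tip),"psi",round(psi,2),"al",round(al,2),"roll",round(float(np.rad2deg(np.arcsin(L[2,1]))),2),"F",o["ft_force"],"M",o["moment"],"q",o["qpos"],"w",round(o["gripper_width"],1))
    return tip
def pic(name,P=(500,-70,20),s=1,cams=("top","scene")):
    out=[]
    for n in cams:
        c=optics.camera(n); np.savez(f"{n}_{name}.npz",**c)
        px=world2px(c,list(P))[0].astype(int); w,h=int(60*s),int(48*s); u,v=np.clip(px,[w,h],[512-w,384-h])
        out.append(cv2.resize(c["image"][v-h:v+h,u-w:u+w,::-1],(800//len(cams),640//len(cams)),interpolation=cv2.INTER_CUBIC)); print(n,"crop origin",u-w,v-h,"f",800/len(cams)/(2*w))
    cv2.imwrite(f"pics/{name}.png",np.hstack(out)[:600])
E
python3 - <<'E'
from look import *
st(); pic("appr",(510,-100,20))
E
```

```text
t 5.2 tip jig [-90.81  -2.22  28.42] psi 103.43 al 5.04 roll -0.07 F [ 0.21 -0.12 -2.26] M [ 0.02  0.06 -0.03] q [-0.21  0.41  0.56  1.79 -0.17  0.96  2.21] w 13.1
top crop origin 198 148 f 3.3333333333333335
scene crop origin 211 157 f 3.3333333333333335
```

View pics/appr.png

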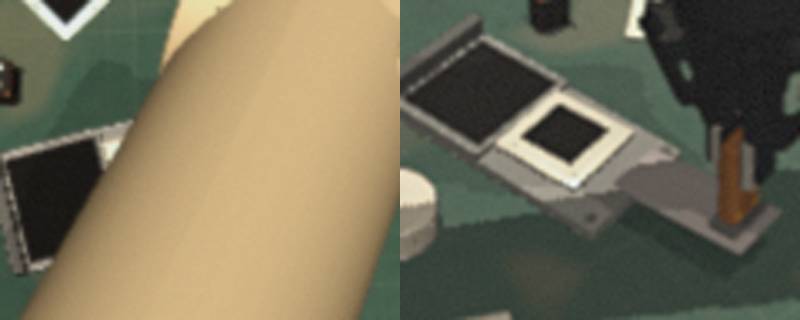

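```bash
python3 - <<'E'
from look import *
c=dict(np.load("scene_appr.npz")); P=cloud(c).reshape(-1,3)
p=np.array([536.5,-195,71.8]); psi,al=103.43,5.04
tip=tcp2tip(p,psi,al); R=Rt(psi,al)@M
Q=(P-tip)@R
m=(Q[:,0]>-60)&(Q[:,0]<0)&(abs(Q[:,1])<18)&(abs(Q[:,2])<7); q=Q[m]; print(m.sum())
A=np.c_[q[:,0],np.ones(len(q))]; print("blade top fit slope,off",np.linalg.lstsq(A,q[:,2],rcond=None)[0], q[:,2].std())
for lo in range(-50,0,10):
    k=(q[:,0]>=lo)&(q[:,0]<lo+10); print(lo,k.sum(),np.median(q[k,2]))
m=(Q[:,0]>-60)&(Q[:,0]<20)&(abs(Q[:,2])<6); q=Q[m]
for lo in range(-40,0,10):
    k=(q[:,0]>=lo)&(q[:,0]<lo+10)&(abs(q[:,1])<35); print("y range",np.percentile(q[k,1],[2,98]))
W=np.array([w2j(x) for x in P[(abs(P[:,2]-12)<8)]])
k=(W[:,0]>-90)&(W[:,0]<-70)&(W[:,1]>25)&(W[:,1]<42); print("shelf z",k.sum(),np.median(W[k,2]))
k=(W[:,0]>-60)&(W[:,0]<-15)&(abs(W[:,1])<15); print("spreader top z",k.sum(),np.median(W[k,2]))
E
```

```text
341
blade top fit slope,off [-0.    0.64] 1.1203139529813029
-50 60 1.002717621713834
-40 57 1.0662366203692253
-30 60 1.0246440915546735
-20 55 0.7380026596134792
-10 53 0.5583714900996539
y range [-19.53  22.94]
y range [-19.95  23.38]
y range [-19.33  22.19]
y range [-18.15  20.88]
shelf z 55 11.480210049577408
spreader top z 56 19.553375567761123
```

```bash
python3 - <<'E'
from plan import *
plan([((*tip2tcp(j2w(-78,-3,12.5),103.5,5),),103.5,5,0,6),((*tip2tcp(j2w(-78,-3,11),103.5,5),),103.5,5,0,2)])
E
```

```text
[[[-0.003,0.037,0.04],[0.0,0.0,0.0],0],[[-0.006,0.074,0.08],[0.0,0.0,0.0],0],[[-0.008,0.111,0.12],[0.0,0.0,0.0],0],[[-0.011,0.148,0.16],[0.0,0.0,0.0],0],[[-0.014,0.185,0.2],[0.0,0.0,0.0],0],[[-0.017,0.222,0.24],[0.0,0.0,0.0],0],[[-0.017,0.223,0.252],[0.0,0.0,0.0],0],[[-0.017,0.224,0.265],[0.0,0.0,0.0],0]]
```

play_rows(
  targets=[
    [[-0.003,0.037,0.04],[0.0,0.0,0.0],0],
    [[-0.006,0.074,0.08],[0.0,0.0,0.0],0],
    [[-0.008,0.111,0.12],[0.0,0.0,0.0],0],
    [[-0.011,0.148,0.16],[0.0,0.0,0.0],0],
    [[-0.014,0.185,0.2],[0.0,0.0,0.0],0],
    [[-0.017,0.222,0.24],[0.0,0.0,0.0],0],
    [[-0.017,0.223,0.252],[0.0,0.0,0.0],0],
    [[-0.017,0.224,0.265],[0.0,0.0,0.0],0],
  ],
)

```text
t: 6.3
ee_pos: [534.4, -182.5, 54.4]
tcp_rot: [0.005, -0.117, 0.992, -0.043]
ft_force: [-0.1, -0.5, -0.5]
gripper_width: 13.0
```

```bash
python3 - <<'E'
from look import *
st()
plan([((*tip2tcp(j2w(-78,-3,9.5),103.5,5),),103.5,5,0,4),((*tip2tcp(j2w(-78,-3,9.5),103.5,5),),103.5,5,0,4)])
E
```

```text
t 6.3 tip jig [-78.13  -3.01  11.07] psi 103.5 al 5.01 roll -0.0 F [-0.06 -0.53 -0.46] M [0.06 0.02 0.02] q [-0.22  0.42  0.55  1.82 -0.17  0.92  2.19] w 13.0
[[[-0.0,0.001,0.006],[0.0,0.0,0.0],0],[[-0.0,0.001,0.012],[0.0,0.0,0.0],0],[[-0.0,0.002,0.019],[0.0,0.0,0.0],0],[[-0.0,0.002,0.025],[0.0,0.0,0.0],0],[[-0.0,0.002,0.025],[0.0,0.0,0.0],0],[[-0.0,0.002,0.025],[0.0,0.0,0.0],0],[[-0.0,0.002,0.025],[0.0,0.0,0.0],0],[[-0.0,0.002,0.025],[0.0,0.0,0.0],0]]
```

play_rows(
  targets=[
    [[0,0.001,0.006],[0,0,0],0],
    [[0,0.001,0.012],[0,0,0],0],
    [[0,0.002,0.019],[0,0,0],0],
    [[0,0.002,0.025],[0,0,0],0],
    [[0,0.002,0.025],[0,0,0],0],
    [[0,0.002,0.025],[0,0,0],0],
    [[0,0.002,0.025],[0,0,0],0],
    [[0,0.002,0.025],[0,0,0],0],
  ],
)

```text
t: 7.3
ee_pos: [534.5, -182.6, 53.1]
tcp_rot: [0.005, -0.117, 0.992, -0.043]
ft_force: [-1.3, -0.6, 5.2]
gripper_width: 12.7
```

```bash
python3 - <<'E'
from look import *
st()
E
```

```text
t 7.3 tip jig [-78.31  -3.1    9.76] psi 103.48 al 5.02 roll -0.02 F [-1.28 -0.56  5.18] M [0.09 0.32 0.03] q [-0.22  0.42  0.55  1.82 -0.18  0.92  2.2 ] w 12.7
```

```bash
python3 - <<'E'
from plan import *
plan([((*tip2tcp(j2w(-78,-3,10.4),103.5,5),),103.5,5,0,1),((*tip2tcp(j2w(-56,-3,10.4),103.5,5),),103.5,5,0,7)])
E
```

```text
[[[0.0,-0.001,-0.015],[0.0,0.0,0.0],0],[[-0.0,0.051,-0.02],[0.0,0.0,0.0],0],[[-0.0,0.103,-0.024],[0.0,0.0,0.0],0],[[-0.0,0.155,-0.029],[0.0,0.0,0.0],0],[[-0.0,0.207,-0.033],[0.0,0.0,0.0],0],[[-0.0,0.26,-0.038],[0.0,0.0,0.0],0],[[-0.0,0.312,-0.042],[0.0,0.0,0.0],0],[[-0.0,0.364,-0.047],[0.0,0.0,0.0],0]]
```

play_rows(
  targets=[
    [[0.0,-0.001,-0.015],[0.0,0.0,0.0],0],
    [[0.0,0.051,-0.02],[0.0,0.0,0.0],0],
    [[0.0,0.103,-0.024],[0.0,0.0,0.0],0],
    [[0.0,0.155,-0.029],[0.0,0.0,0.0],0],
    [[0.0,0.207,-0.033],[0.0,0.0,0.0],0],
    [[0.0,0.26,-0.038],[0.0,0.0,0.0],0],
    [[0.0,0.312,-0.042],[0.0,0.0,0.0],0],
    [[0.0,0.364,-0.047],[0.0,0.0,0.0],0],
  ],
)

```text
t: 8.3
ee_pos: [529.2, -160.8, 53.8]
tcp_rot: [0.005, -0.117, 0.992, -0.043]
ft_force: [-0.5, -0.6, -2.3]
gripper_width: 12.5
```

```bash
python3 - <<'E'
from look import *
st(); pic("ins1",(510,-90,20))
E
```

```text
t 8.3 tip jig [-55.86  -2.94  10.42] psi 103.5 al 5.0 roll 0.01 F [-0.53 -0.64 -2.3 ] M [ 0.   -0.01  0.  ] q [-0.26  0.4   0.55  1.85 -0.16  0.92  2.15] w 12.5
top crop origin 194 148 f 3.3333333333333335
scene crop origin 208 154 f 3.3333333333333335
```

View pics/ins1.png

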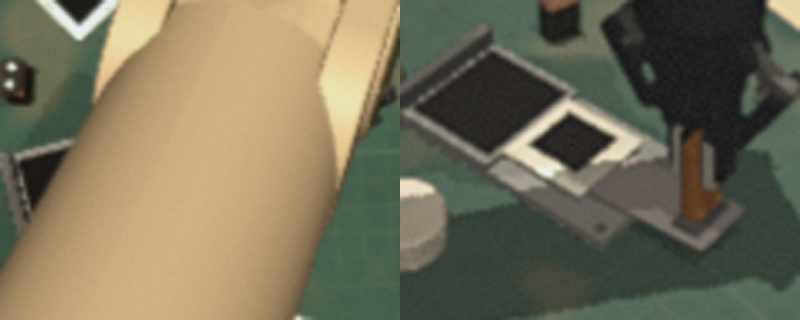

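```bash
python3 - <<'E'
from plan import *
plan([((*tip2tcp(j2w(-36,-3,10.5),103.5,5),),103.5,5,0,7),((*tip2tcp(j2w(-36,-3,10.5),103.5,5),),103.5,5,0,1)])
E
```

```text
[[[-0.0,0.047,-0.004],[0.0,0.0,0.0],0],[[0.0,0.095,-0.009],[0.0,0.0,0.0],0],[[-0.0,0.142,-0.013],[0.0,0.0,0.0],0],[[-0.0,0.19,-0.018],[0.0,0.0,0.0],0],[[-0.0,0.237,-0.022],[0.0,0.0,0.0],0],[[-0.0,0.285,-0.026],[0.0,0.0,0.0],0],[[-0.0,0.332,-0.031],[0.0,0.0,0.0],0],[[-0.0,0.332,-0.031],[0.0,0.0,0.0],0]]
```

play_rows(
  targets=[
    [[0.0,0.047,-0.004],[0.0,0.0,0.0],0],
    [[0.0,0.095,-0.009],[0.0,0.0,0.0],0],
    [[0.0,0.142,-0.013],[0.0,0.0,0.0],0],
    [[0.0,0.19,-0.018],[0.0,0.0,0.0],0],
    [[0.0,0.237,-0.022],[0.0,0.0,0.0],0],
    [[0.0,0.285,-0.026],[0.0,0.0,0.0],0],
    [[0.0,0.332,-0.031],[0.0,0.0,0.0],0],
    [[0.0,0.332,-0.031],[0.0,0.0,0.0],0],
  ],
)

```text
t: 9.4
ee_pos: [524.5, -141.2, 53.9]
tcp_rot: [0.005, -0.118, 0.992, -0.043]
ft_force: [0.3, 0.1, -2.1]
gripper_width: 12.7
```

```bash
python3 - <<'E'
from look import *
st(); pic("ins2",(510,-90,20),cams=("scene",),s=0.9)
# plan tilt: rotate about pivot (0,12): lifter tip at dist d, with underside clearance 
def wp(al,d,off,n):
    a=np.deg2rad(al); x=-d*np.cos(a)-off*np.sin(a); z=12+d*np.sin(a)-off*np.cos(a)
    print(al,x,z); return ((*tip2tcp(j2w(x,-3,z),103.5,al),),103.5,al,0,n)
plan([wp(10,36,1.,2),wp(15,36,1,2),wp(20,36,1,2),wp(25,36,1,2)])
E
```

```text
t 9.4 tip jig [-35.65  -3.    10.56] psi 103.52 al 4.99 roll 0.01 F [ 0.28  0.11 -2.15] M [ 0.15 -0.02  0.06] q [-0.3   0.38  0.55  1.87 -0.15  0.91  2.11] w 12.7
scene crop origin 214 159 f 7.407407407407407
10 -35.62672728610642 17.26652664299728
15 -35.03214879150898 20.351559797401677
20 -34.170954491618375 23.373032538938165
25 -33.0496985950601 26.30794963562853
[[[0.0,0.027,-0.113],[0.5,-0.0,0.0],0],[[0.0,0.054,-0.227],[1.0,-0.0,0.0],0],[[-0.0,0.091,-0.307],[1.5,-0.0,-0.0],0],[[-0.0,0.128,-0.387],[2.0,-0.0,-0.0],0],[[-0.0,0.171,-0.464],[2.5,-0.0,-0.0],0],[[0.0,0.215,-0.541],[3.0,0.0,-0.0],0],[[0.0,0.265,-0.613],[3.5,-0.0,-0.0],0],[[0.0,0.314,-0.686],[4.0,0.0,0.0],0]]
```

View pics/ins2.png

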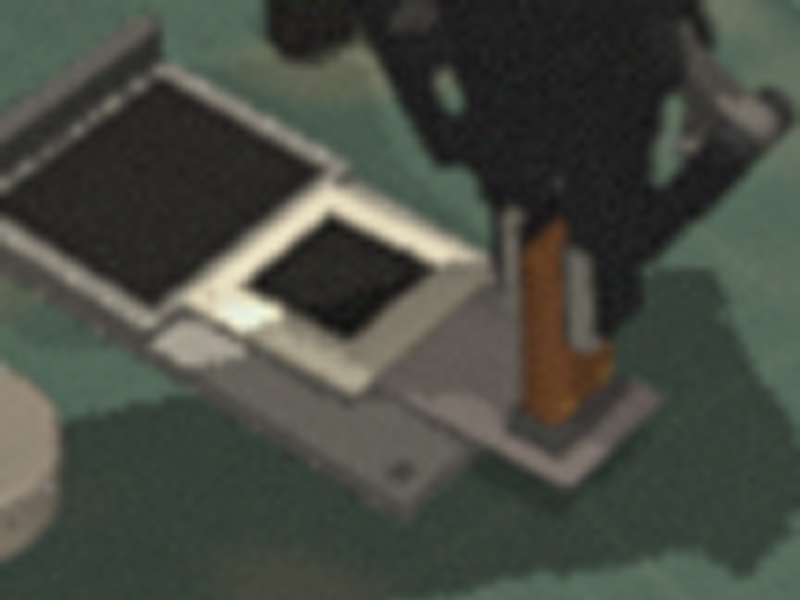

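```bash
cat >> plan.py <<'E'
def wp(al,d,n,fx=0,fz=0,y=-3):
    a=np.deg2rad(al); off=1.2+8*np.sin(a); x=-d*np.cos(a)-off*np.sin(a)+fx; z=10+d*np.sin(a)-off*np.cos(a)+fz
    return ((*tip2tcp(j2w(x,y,z),103.5,al),),103.5,al,0,n)
E
python3 - <<'E'
from plan import *
np.savez("cmd.npz",p=tip2tcp(j2w(-36,-3,10.5),103.5,5),psi=103.5,al=5.)
plan([wp(10,38,2),wp(15,38,2),wp(20,38,2),wp(25,38,2)])
plan([wp(30,38,2),wp(35,38,2),wp(40,38,2),wp(45,38,2)])
for a in(10,25,45):
    print(a,w2j(tcp2tip(wp(a,38,1)[0],103.5,a)))
E
```

```text
[[[-0.0,0.011,-0.085],[0.5,-0.0,0.0],0],[[0.0,0.022,-0.17],[1.0,-0.0,0.0],0],[[0.0,0.057,-0.246],[1.5,-0.0,-0.0],0],[[-0.0,0.091,-0.323],[2.0,-0.0,-0.0],0],[[0.0,0.132,-0.396],[2.5,-0.0,-0.0],0],[[0.0,0.173,-0.469],[3.0,0.0,-0.0],0],[[0.0,0.219,-0.539],[3.5,-0.0,-0.0],0],[[-0.0,0.266,-0.608],[4.0,0.0,0.0],0]]
[[[0.0,0.026,-0.08],[0.5,-0.0,-0.0],0],[[-0.0,0.053,-0.159],[1.0,-0.0,-0.0],0],[[-0.0,0.086,-0.236],[1.5,-0.0,0.0],0],[[-0.0,0.119,-0.314],[2.0,-0.0,-0.0],0],[[-0.0,0.158,-0.388],[2.5,-0.0,-0.0],0],[[-0.0,0.197,-0.463],[3.0,-0.0,-0.0],0],[[0.0,0.242,-0.534],[3.5,-0.0,0.0],0],[[0.0,0.288,-0.605],[4.0,-0.0,0.0],0]]
10 [-37.87  -3.    14.05]
25 [-36.38  -3.    21.91]
45 [-31.72  -3.    32.02]
```

play_rows(
  targets=[
    [[0.0,0.011,-0.085],[0.5,0.0,0.0],0],
    [[0.0,0.022,-0.17],[1.0,0.0,0.0],0],
    [[0.0,0.057,-0.246],[1.5,0.0,0.0],0],
    [[0.0,0.091,-0.323],[2.0,0.0,0.0],0],
    [[0.0,0.132,-0.396],[2.5,0.0,0.0],0],
    [[0.0,0.173,-0.469],[3.0,0.0,0.0],0],
    [[0.0,0.219,-0.539],[3.5,0.0,0.0],0],
    [[0.0,0.266,-0.608],[4.0,0.0,0.0],0],
  ],
)

```text
t: 10.45
ee_pos: [520.2, -123.0, 89.1]
tcp_rot: [0.026, -0.115, 0.969, -0.216]
ft_force: [-0.3, -0.3, -2.0]
gripper_width: 13.2
```

```bash
python3 - <<'E'
from look import *
st()
E
```

```text
t 10.45 tip jig [-36.49  -3.07  22.14] psi 103.47 al 25.07 roll -0.02 F [-0.31 -0.3  -1.98] M [ 0.51  0.15 -0.02] q [-0.71  0.3   0.69  1.98  0.32  0.86  1.55] w 13.2
```

play_rows(
  targets=[
    [[0.0,0.026,-0.08],[0.5,0.0,0.0],0],
    [[0.0,0.053,-0.159],[1.0,0.0,0.0],0],
    [[0.0,0.086,-0.236],[1.5,0.0,0.0],0],
    [[0.0,0.119,-0.314],[2.0,0.0,0.0],0],
    [[0.0,0.158,-0.388],[2.5,0.0,0.0],0],
    [[0.0,0.197,-0.463],[3.0,0.0,0.0],0],
    [[0.0,0.242,-0.534],[3.5,0.0,0.0],0],
    [[0.0,0.288,-0.605],[4.0,0.0,0.0],0],
  ],
)

```text
t: 11.45
ee_pos: [513.0, -92.6, 114.6]
tcp_rot: [0.045, -0.108, 0.917, -0.38]
ft_force: [-0.6, 0.1, -2.5]
gripper_width: 13.1
```

```bash
python3 - <<'E'
from look import *
st(); pic("tilt45",(505,-70,40),cams=("scene",),s=1)
plan([wp(50,38,2),wp(55,38,2),wp(60,38,2),wp(65,38,2)])
E
```

```text
t 11.45 tip jig [-31.54  -3.27  32.22] psi 103.46 al 45.05 roll -0.04 F [-0.55  0.11 -2.52] M [ 0.91  0.24 -0.03] q [-1.03  0.4   0.76  2.04  0.63  0.98  1.09] w 13.1
scene crop origin 201 143 f 6.666666666666667
[[[-0.0,0.025,-0.081],[0.5,0.0,-0.0],0],[[-0.0,0.05,-0.162],[1.0,0.0,-0.0],0],[[-0.0,0.081,-0.24],[1.5,0.0,-0.0],0],[[0.0,0.113,-0.319],[2.0,-0.0,-0.0],0],[[-0.0,0.151,-0.395],[2.5,-0.0,-0.0],0],[[-0.0,0.189,-0.472],[3.0,-0.0,-0.0],0],[[-0.0,0.234,-0.545],[3.5,-0.0,-0.0],0],[[-0.0,0.278,-0.618],[4.0,-0.0,-0.0],0]]
```

View pics/tilt45.png

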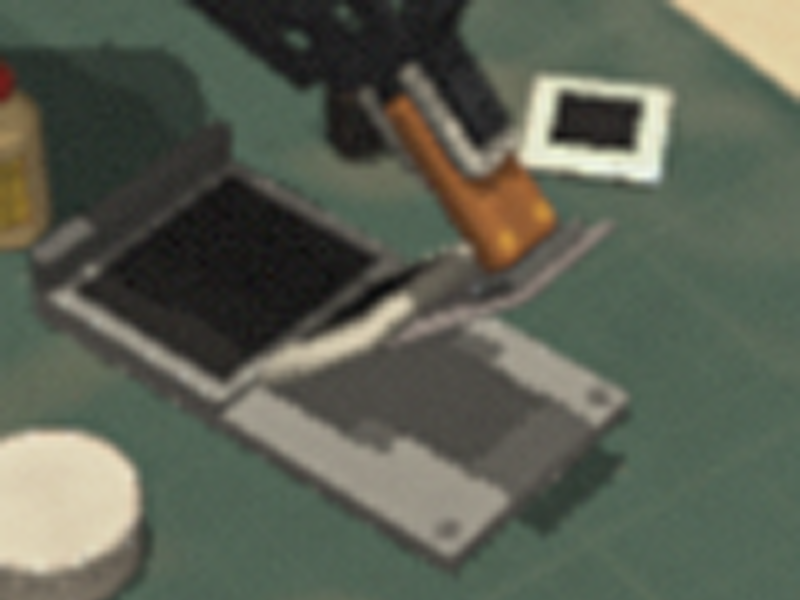

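play_rows(
  targets=[
    [[0.0,0.025,-0.081],[0.5,0.0,0.0],0],
    [[0.0,0.05,-0.162],[1.0,0.0,0.0],0],
    [[0.0,0.081,-0.24],[1.5,0.0,0.0],0],
    [[0.0,0.113,-0.319],[2.0,0.0,0.0],0],
    [[0.0,0.151,-0.395],[2.5,0.0,0.0],0],
    [[0.0,0.189,-0.472],[3.0,0.0,0.0],0],
    [[0.0,0.234,-0.545],[3.5,0.0,0.0],0],
    [[0.0,0.278,-0.618],[4.0,0.0,0.0],0],
  ],
)

```text
t: 12.5
ee_pos: [504.0, -55.4, 128.8]
tcp_rot: [0.063, -0.099, 0.837, -0.535]
ft_force: [-0.0, -0.1, -2.3]
gripper_width: 13.1
```

```bash
python3 - <<'E'
from look import *
st()
plan([wp(70,40,2),wp(75,42,2),wp(75,42,4,fx=8,fz=1)])
E
```

```text
t 12.5 tip jig [-23.51  -3.04  40.92] psi 103.53 al 65.16 roll 0.01 F [-0.03 -0.09 -2.34] M [1.21 0.27 0.02] q [-1.22  0.65  0.75  2.01  0.73  1.14  0.82] w 13.1
[[[0.0,0.007,-0.084],[0.5,-0.0,-0.0],0],[[0.0,0.015,-0.168],[1.0,-0.0,-0.0],0],[[0.0,0.029,-0.253],[1.5,-0.0,-0.0],0],[[-0.0,0.044,-0.338],[2.0,-0.0,-0.0],0],[[-0.0,0.054,-0.37],[2.0,-0.0,-0.0],0],[[-0.0,0.065,-0.402],[2.0,-0.0,-0.0],0],[[-0.0,0.075,-0.434],[2.0,-0.0,-0.0],0],[[-0.0,0.085,-0.466],[2.0,-0.0,-0.0],0]]
```

play_rows(
  targets=[
    [[0.0,0.007,-0.084],[0.5,0.0,0.0],0],
    [[0.0,0.015,-0.168],[1.0,0.0,0.0],0],
    [[0.0,0.029,-0.253],[1.5,0.0,0.0],0],
    [[0.0,0.044,-0.338],[2.0,0.0,0.0],0],
    [[0.0,0.054,-0.37],[2.0,0.0,0.0],0],
    [[0.0,0.065,-0.402],[2.0,0.0,0.0],0],
    [[0.0,0.075,-0.434],[2.0,0.0,0.0],0],
    [[0.0,0.085,-0.466],[2.0,0.0,0.0],0],
  ],
)

```text
t: 13.5
ee_pos: [497.6, -29.2, 136.3]
tcp_rot: [0.072, -0.093, 0.788, -0.604]
ft_force: [0.0, -0.3, -1.7]
gripper_width: 13.2
```

```bash
python3 - <<'E'
from look import *
st(); pic("tilt75",(500,-40,40),cams=("scene",),s=1)
plan([wp(75,42,8,fx=24,fz=2)])
E
```

```text
t 13.5 tip jig [-11.54  -2.96  49.53] psi 103.38 al 74.96 roll -0.02 F [ 0.02 -0.32 -1.72] M [1.26 0.29 0.02] q [-1.28  0.79  0.73  1.97  0.73  1.25  0.74] w 13.2
scene crop origin 191 136 f 6.666666666666667
[[[0.0,0.007,-0.033],[0.0,0.0,0.0],0],[[0.0,0.013,-0.065],[0.0,0.0,0.0],0],[[0.0,0.02,-0.098],[0.0,0.0,0.0],0],[[0.0,0.026,-0.131],[0.0,0.0,0.0],0],[[0.0,0.033,-0.164],[0.0,0.0,0.0],0],[[0.0,0.04,-0.196],[0.0,0.0,0.0],0],[[0.0,0.046,-0.229],[0.0,0.0,0.0],0],[[0.0,0.053,-0.262],[0.0,0.0,0.0],0]]
```

View pics/tilt75.png

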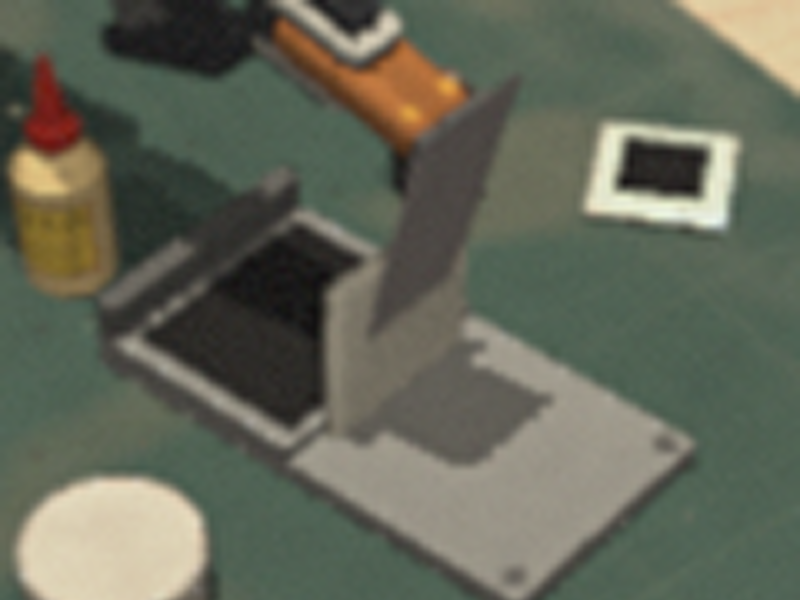

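play_rows(
  targets=[
    [[0.0,0.007,-0.033],[0.0,0.0,0.0],0],
    [[0.0,0.013,-0.065],[0.0,0.0,0.0],0],
    [[0.0,0.02,-0.098],[0.0,0.0,0.0],0],
    [[0.0,0.026,-0.131],[0.0,0.0,0.0],0],
    [[0.0,0.033,-0.164],[0.0,0.0,0.0],0],
    [[0.0,0.04,-0.196],[0.0,0.0,0.0],0],
    [[0.0,0.046,-0.229],[0.0,0.0,0.0],0],
    [[0.0,0.053,-0.262],[0.0,0.0,0.0],0],
  ],
)

```text
t: 14.55
ee_pos: [493.8, -13.4, 137.1]
tcp_rot: [0.072, -0.093, 0.788, -0.605]
ft_force: [0.3, 0.1, -1.5]
gripper_width: 13.0
```

```bash
python3 - <<'E'
from look import *
st(); pic("fell",(490,-20,30),cams=("scene",),s=1)
E
```

```text
t 14.55 tip jig [ 4.64 -2.97 50.33] psi 103.53 al 75.0 roll 0.01 F [ 0.29  0.12 -1.53] M [ 1.33  0.23 -0.  ] q [-1.3   0.79  0.72  1.95  0.71  1.28  0.74] w 13.0
scene crop origin 182 137 f 6.666666666666667
```

View pics/fell.png

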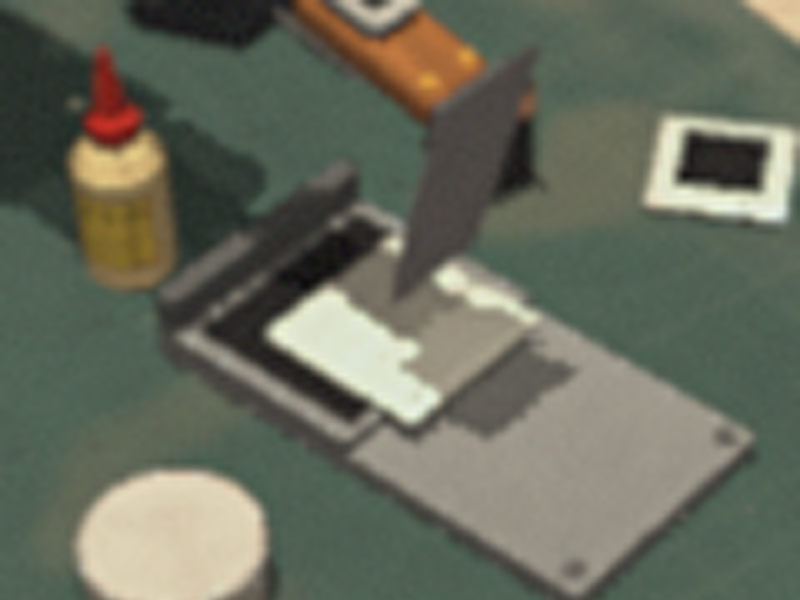

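```bash
python3 - <<'E'
from plan import *
def T(x,z,al,n,y=-3): return ((*tip2tcp(j2w(x,y,z),103.5,al),),103.5,al,0,n)
plan([T(-40,60,70,3),T(-40,50,35,5)])
plan([T(-40,28,3,5),T(-30,19.3,3,3)])
E
```

```text
[[[-0.0,-0.132,0.264],[-0.333,0.0,0.0],0],[[0.0,-0.265,0.529],[-0.667,0.0,0.0],0],[[0.0,-0.397,0.793],[-1.0,0.0,0.0],0],[[-0.0,-0.371,0.978],[-2.4,0.0,0.0],0],[[0.0,-0.345,1.163],[-3.8,0.0,-0.0],0],[[0.0,-0.319,1.347],[-5.2,0.0,0.0],0],[[0.0,-0.293,1.532],[-6.6,0.0,0.0],0],[[-0.0,-0.267,1.717],[-8.0,0.0,0.0],0]]
[[[-0.0,0.018,0.22],[-1.28,0.0,-0.0],0],[[-0.0,0.036,0.44],[-2.56,0.0,0.0],0],[[0.0,0.054,0.66],[-3.84,0.0,0.0],0],[[0.0,0.072,0.879],[-5.12,0.0,-0.0],0],[[0.0,0.091,1.099],[-6.4,0.0,-0.0],0],[[0.0,0.164,1.107],[-6.4,0.0,-0.0],0],[[0.0,0.237,1.115],[-6.4,0.0,-0.0],0],[[0.0,0.31,1.123],[-6.4,0.0,-0.0],0]]
```

play_rows(
  targets=[
    [[0.0,-0.132,0.264],[-0.333,0.0,0.0],0],
    [[0.0,-0.265,0.529],[-0.667,0.0,0.0],0],
    [[0.0,-0.397,0.793],[-1.0,0.0,0.0],0],
    [[0.0,-0.371,0.978],[-2.4,0.0,0.0],0],
    [[0.0,-0.345,1.163],[-3.8,0.0,0.0],0],
    [[0.0,-0.319,1.347],[-5.2,0.0,0.0],0],
    [[0.0,-0.293,1.532],[-6.6,0.0,0.0],0],
    [[0.0,-0.267,1.717],[-8.0,0.0,0.0],0],
  ],
)

```text
t: 15.6
ee_pos: [517.6, -116.2, 126.4]
tcp_rot: [0.036, -0.111, 0.948, -0.296]
ft_force: [-0.6, 0.6, -3.0]
gripper_width: 12.9
```

play_rows(
  targets=[
    [[0.0,0.018,0.22],[-1.28,0.0,0.0],0],
    [[0.0,0.036,0.44],[-2.56,0.0,0.0],0],
    [[0.0,0.054,0.66],[-3.84,0.0,0.0],0],
    [[0.0,0.072,0.879],[-5.12,0.0,0.0],0],
    [[0.0,0.091,1.099],[-6.4,0.0,0.0],0],
    [[0.0,0.164,1.107],[-6.4,0.0,0.0],0],
    [[0.0,0.237,1.115],[-6.4,0.0,0.0],0],
    [[0.0,0.31,1.123],[-6.4,0.0,0.0],0],
  ],
)

```text
t: 16.6
ee_pos: [523.4, -135.7, 60.0]
tcp_rot: [0.003, -0.119, 0.993, -0.026]
ft_force: [0.6, 0.5, -1.8]
gripper_width: 13.2
```

```bash
python3 - <<'E'
from look import *
st(); pic("pre",(490,-20,30),cams=("scene",),s=1)
c=dict(np.load("scene_pre.npz")); P=cloud(c).reshape(-1,3); im=c["image"].reshape(-1,3)
W=np.array([w2j(x) for x in P]); k=(abs(W[:,1])<60)&(W[:,0]>-25)&(W[:,0]<80)&(W[:,2]>18)&(W[:,2]<29)
print("plate pts",k.sum(),np.percentile(W[k],[2,50,98],axis=0))
k=(W[:,1]>15)&(W[:,1]<28)
for lo in range(-30,80,6):
    q=k&(W[:,0]>=lo)&(W[:,0]<lo+6)&(W[:,2]<40); print(lo,q.sum(),np.median(W[q,2]) if q.any() else 0, np.median(im[q].min(1)))
def T(x,z,al,n,y=-3): return ((*tip2tcp(j2w(x,y,z),103.5,al),),103.5,al,0,n)
plan([T(-6,19.3,3,8)])
E
```

```text
t 16.6 tip jig [-28.6   -3.01  19.31] psi 103.63 al 3.01 roll -0.0 F [ 0.56  0.47 -1.79] M [ 0.08  0.01 -0.05] q [-0.32  0.38  0.59  1.86 -0.2   0.95  2.16] w 13.2
scene crop origin 182 137 f 6.666666666666667
plate pts 788 [[-13.13 -39.09  18.23]
 [ 22.71   1.47  24.94]
 [ 78.29  38.19  28.09]]
-30 14 11.217632547047117 128.5
-24 14 10.903509447434942 128.5
-18 22 12.053619418937501 134.0
-12 33 12.923212707738685 109.0
-6 24 22.213350380150985 184.0
0 21 23.82784029875768 189.0
6 19 24.50359714407614 189.0
12 21 23.853716031747922 191.0
18 24 24.566400883721258 190.0
24 18 20.630349526418456 144.5
30 19 23.809811404704078 187.0
36 22 23.437393829978816 186.0
42 19 23.960814984425838 180.0
48 10 -797.4432565995646 104.0
54 14 16.118299469198917 91.0
60 15 16.29235360644475 36.0
66 17 13.771612978767962 49.0
72 33 20.205677520256472 65.0
78 18 29.601064105825174 85.0
[[[-0.0,0.05,-0.003],[0.0,0.0,0.0],0],[[-0.0,0.1,-0.005],[0.0,0.0,0.0],0],[[-0.0,0.15,-0.008],[0.0,0.0,0.0],0],[[0.0,0.2,-0.01],[0.0,0.0,0.0],0],[[-0.0,0.25,-0.013],[0.0,0.0,0.0],0],[[-0.0,0.3,-0.016],[0.0,0.0,0.0],0],[[-0.0,0.35,-0.018],[0.0,0.0,0.0],0],[[-0.0,0.399,-0.021],[0.0,0.0,0.0],0]]
```

play_rows(
  targets=[
    [[0.0,0.05,-0.003],[0.0,0.0,0.0],0],
    [[0.0,0.1,-0.005],[0.0,0.0,0.0],0],
    [[0.0,0.15,-0.008],[0.0,0.0,0.0],0],
    [[0.0,0.2,-0.01],[0.0,0.0,0.0],0],
    [[0.0,0.25,-0.013],[0.0,0.0,0.0],0],
    [[0.0,0.3,-0.016],[0.0,0.0,0.0],0],
    [[0.0,0.35,-0.018],[0.0,0.0,0.0],0],
    [[0.0,0.399,-0.021],[0.0,0.0,0.0],0],
  ],
)

```text
t: 17.65
ee_pos: [517.9, -113.7, 60.0]
tcp_rot: [0.003, -0.117, 0.993, -0.026]
ft_force: [1.0, -0.3, -0.8]
gripper_width: 13.1
```

```bash
python3 - <<'E'
from look import *
st()
def T(x,z,al,n,y=-3): return ((*tip2tcp(j2w(x,y,z),103.5,al),),103.5,al,0,n)
plan([T(7,19.3,3,8)])
E
```

```text
t 17.65 tip jig [-5.96 -2.97 19.36] psi 103.49 al 3.01 roll 0.0 F [ 0.96 -0.26 -0.76] M [-0.06 -0.03 -0.02] q [-0.37  0.36  0.59  1.88 -0.19  0.94  2.1 ] w 13.1
[[[0.0,0.027,-0.001],[0.0,0.0,0.0],0],[[-0.0,0.054,-0.003],[0.0,0.0,0.0],0],[[0.0,0.081,-0.004],[0.0,0.0,0.0],0],[[-0.0,0.108,-0.006],[0.0,0.0,0.0],0],[[0.0,0.135,-0.007],[0.0,0.0,0.0],0],[[0.0,0.162,-0.009],[0.0,0.0,0.0],0],[[-0.0,0.189,-0.01],[0.0,0.0,0.0],0],[[0.0,0.216,-0.011],[0.0,0.0,0.0],0]]
```

play_rows(
  targets=[
    [[0.0,0.027,-0.001],[0.0,0.0,0.0],0],
    [[0.0,0.054,-0.003],[0.0,0.0,0.0],0],
    [[0.0,0.081,-0.004],[0.0,0.0,0.0],0],
    [[0.0,0.108,-0.006],[0.0,0.0,0.0],0],
    [[0.0,0.135,-0.007],[0.0,0.0,0.0],0],
    [[0.0,0.162,-0.009],[0.0,0.0,0.0],0],
    [[0.0,0.189,-0.01],[0.0,0.0,0.0],0],
    [[0.0,0.216,-0.011],[0.0,0.0,0.0],0],
  ],
)

```text
t: 18.65
ee_pos: [514.9, -101.1, 60.0]
tcp_rot: [0.003, -0.117, 0.993, -0.026]
ft_force: [0.6, -0.2, -0.2]
gripper_width: 13.5
```

```bash
python3 - <<'E'
from look import *
st(); pic("push",(490,0,30),cams=("scene",),s=1)
def T(x,z,al,n,y=-3): return ((*tip2tcp(j2w(x,y,z),103.5,al),),103.5,al,0,n)
plan([T(11.5,19.3,3,8)])
E
```

```text
t 18.65 tip jig [ 6.99 -3.   19.38] psi 103.5 al 3.0 roll -0.0 F [ 0.59 -0.16 -0.2 ] M [-0.06 -0.01 -0.  ] q [-0.39  0.35  0.59  1.9  -0.18  0.94  2.08] w 13.5
scene crop origin 176 132 f 6.666666666666667
[[[0.0,0.009,-0.0],[0.0,0.0,0.0],0],[[0.0,0.019,-0.001],[0.0,0.0,0.0],0],[[0.0,0.028,-0.001],[0.0,0.0,0.0],0],[[-0.0,0.037,-0.002],[0.0,0.0,0.0],0],[[-0.0,0.047,-0.002],[0.0,0.0,0.0],0],[[-0.0,0.056,-0.003],[0.0,0.0,0.0],0],[[0.0,0.066,-0.003],[0.0,0.0,0.0],0],[[0.0,0.075,-0.004],[0.0,0.0,0.0],0]]
```

View pics/push.png

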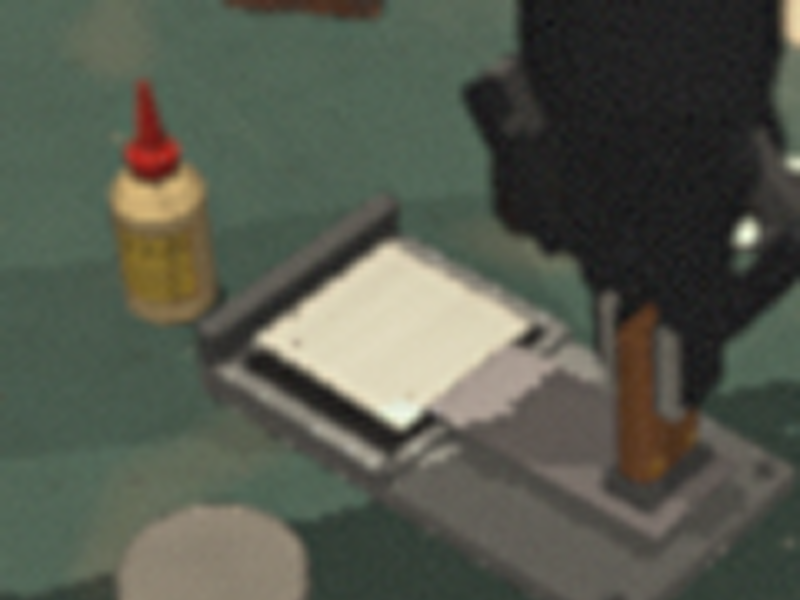

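play_rows(
  targets=[
    [[0.0,0.009,0.0],[0.0,0.0,0.0],0],
    [[0.0,0.019,-0.001],[0.0,0.0,0.0],0],
    [[0.0,0.028,-0.001],[0.0,0.0,0.0],0],
    [[0.0,0.037,-0.002],[0.0,0.0,0.0],0],
    [[0.0,0.047,-0.002],[0.0,0.0,0.0],0],
    [[0.0,0.056,-0.003],[0.0,0.0,0.0],0],
    [[0.0,0.066,-0.003],[0.0,0.0,0.0],0],
    [[0.0,0.075,-0.004],[0.0,0.0,0.0],0],
  ],
)

```text
t: 19.7
ee_pos: [513.8, -96.8, 60.0]
tcp_rot: [0.003, -0.118, 0.993, -0.026]
ft_force: [0.4, -0.7, -2.0]
gripper_width: 12.8
```

```bash
python3 - <<'E'
from look import *
st()
def T(x,z,al,n,y=-3): return ((*tip2tcp(j2w(x,y,z),103.5,al),),103.5,al,0,n)
plan([T(13,19.3,3,6),T(13,19.3,3,2)])
E
```

```text
t 19.7 tip jig [11.49 -2.95 19.33] psi 103.5 al 3.0 roll 0.01 F [ 0.36 -0.65 -1.96] M [ 0.   -0.09 -0.07] q [-0.4   0.35  0.59  1.9  -0.17  0.94  2.06] w 12.8
[[[0.0,0.004,-0.0],[0.0,0.0,0.0],0],[[0.0,0.008,-0.0],[0.0,0.0,0.0],0],[[0.0,0.012,-0.001],[0.0,0.0,0.0],0],[[-0.0,0.017,-0.001],[0.0,0.0,0.0],0],[[-0.0,0.021,-0.001],[0.0,0.0,0.0],0],[[-0.0,0.025,-0.001],[0.0,0.0,0.0],0],[[-0.0,0.025,-0.001],[0.0,0.0,0.0],0],[[-0.0,0.025,-0.001],[0.0,0.0,0.0],0]]
```

play_rows(
  targets=[
    [[0.0,0.004,0.0],[0.0,0.0,0.0],0],
    [[0.0,0.008,0.0],[0.0,0.0,0.0],0],
    [[0.0,0.012,-0.001],[0.0,0.0,0.0],0],
    [[0.0,0.017,-0.001],[0.0,0.0,0.0],0],
    [[0.0,0.021,-0.001],[0.0,0.0,0.0],0],
    [[0.0,0.025,-0.001],[0.0,0.0,0.0],0],
    [[0.0,0.025,-0.001],[0.0,0.0,0.0],0],
    [[0.0,0.025,-0.001],[0.0,0.0,0.0],0],
  ],
)

```text
t: 20.7
ee_pos: [513.6, -96.2, 60.2]
tcp_rot: [0.003, -0.117, 0.993, -0.026]
ft_force: [1.0, -4.9, -0.3]
gripper_width: 12.9
```

```bash
python3 - <<'E'
from look import *
st()
def T(x,z,al,n,y=-3): return ((*tip2tcp(j2w(x,y,z),103.5,al),),103.5,al,0,n)
plan([T(14,19.3,3,6),T(14,19.3,3,2)])
E
```

```text
t 20.7 tip jig [12.08 -2.99 19.46] psi 103.46 al 3.05 roll -0.01 F [ 0.98 -4.92 -0.31] M [-1.25 -0.12 -0.02] q [-0.4   0.34  0.59  1.9  -0.17  0.94  2.06] w 12.9
[[[0.0,0.003,-0.0],[0.0,0.0,0.0],0],[[0.0,0.006,-0.0],[0.0,0.0,0.0],0],[[0.0,0.008,-0.0],[0.0,0.0,0.0],0],[[0.0,0.011,-0.001],[0.0,0.0,0.0],0],[[0.0,0.014,-0.001],[0.0,0.0,0.0],0],[[0.0,0.017,-0.001],[0.0,0.0,0.0],0],[[0.0,0.017,-0.001],[0.0,0.0,0.0],0],[[0.0,0.017,-0.001],[0.0,0.0,0.0],0]]
```

play_rows(
  targets=[
    [[0.0,0.002,0.0],[0.0,0.0,0.0],0],
    [[0.0,0.004,0.0],[0.0,0.0,0.0],0],
    [[0.0,0.006,0.0],[0.0,0.0,0.0],0],
    [[0.0,0.008,0.0],[0.0,0.0,0.0],0],
    [[0.0,0.01,0.0],[0.0,0.0,0.0],0],
    [[0.0,0.01,0.0],[0.0,0.0,0.0],0],
    [[0.0,0.01,0.0],[0.0,0.0,0.0],0],
    [[0.0,0.01,0.0],[0.0,0.0,0.0],0],
  ],
)

```text
t: 21.7
ee_pos: [513.6, -96.1, 60.3]
tcp_rot: [0.003, -0.117, 0.993, -0.027]
ft_force: [1.0, -6.1, 0.3]
gripper_width: 13.6
```

```bash
python3 - <<'E'
from look import *
st()
def T(x,z,al,n,y=-3): return ((*tip2tcp(j2w(x,y,z),103.5,al),),103.5,al,0,n)
np.savez("cmd.npz",p=tip2tcp(j2w(13.6,-3,19.3),103.5,3),psi=103.5,al=3.)
plan([T(-30,20,3,5),T(-60,35,0,3)])
# put-down pose: near original, blade flat
p=np.array([539,-323,0.]);
print(tip2tcp(j2w(-60,-3,35),103.5,0))
E
```

```text
t 21.7 tip jig [12.13 -3.01 19.49] psi 103.44 al 3.09 roll -0.02 F [ 1.02 -6.08  0.3 ] M [-1.58 -0.24  0.07] q [-0.4   0.34  0.59  1.9  -0.17  0.93  2.06] w 13.6
[[[0.0,-0.145,0.005],[0.0,0.0,0.0],0],[[0.0,-0.291,0.011],[0.0,0.0,0.0],0],[[-0.0,-0.436,0.016],[0.0,0.0,0.0],0],[[0.0,-0.581,0.021],[0.0,0.0,0.0],0],[[0.0,-0.726,0.026],[0.0,0.0,0.0],0],[[0.0,-0.907,-0.025],[-0.2,0.0,-0.0],0],[[0.0,-1.088,-0.076],[-0.4,0.0,0.0],0],[[0.0,-1.269,-0.126],[-0.6,0.0,-0.0],0]]
[ 531.   -168.23   71.5 ]
```

play_rows(
  targets=[
    [[0.0,-0.145,0.005],[0.0,0.0,0.0],0],
    [[0.0,-0.291,0.011],[0.0,0.0,0.0],0],
    [[0.0,-0.436,0.016],[0.0,0.0,0.0],0],
    [[0.0,-0.581,0.021],[0.0,0.0,0.0],0],
    [[0.0,-0.726,0.026],[0.0,0.0,0.0],0],
    [[0.0,-0.907,-0.025],[-0.2,0.0,0.0],0],
    [[0.0,-1.088,-0.076],[-0.4,0.0,0.0],0],
    [[0.0,-1.269,-0.126],[-0.6,0.0,0.0],0],
  ],
)

```text
t: 22.7
ee_pos: [531.1, -169.0, 71.6]
tcp_rot: [-0.0, -0.118, 0.993, 0.0]
ft_force: [-0.1, -0.5, -1.5]
gripper_width: 13.1
```

```bash
python3 - <<'E'
from look import *
st()
plan([((539,-320,71.5),90,0,0,5),((539,-320,45),90,0,0,3)])
plan([((539,-320,36.5),90,0,0,6),((539,-320,36.5),90,0,0,2)])
E
```

```text
t 22.7 tip jig [-60.72  -2.93  35.15] psi 103.5 al -0.05 roll 0.01 F [-0.09 -0.46 -1.5 ] M [-0.08  0.    0.  ] q [-0.21  0.42  0.58  1.78 -0.26  1.02  2.28] w 13.1
[[[0.092,-0.498,0.0],[0.0,0.0,0.54],0],[[0.184,-0.996,0.0],[0.0,0.0,1.08],0],[[0.277,-1.494,0.0],[0.0,0.0,1.62],0],[[0.369,-1.993,0.0],[0.0,0.0,2.16],0],[[0.461,-2.491,0.0],[0.0,0.0,2.7],0],[[0.461,-2.491,0.147],[0.0,0.0,2.7],0],[[0.461,-2.491,0.294],[0.0,0.0,2.7],0],[[0.461,-2.491,0.442],[0.0,0.0,2.7],0]]
[[[0.0,0.0,0.024],[0.0,0.0,0.0],0],[[0.0,0.0,0.047],[0.0,0.0,0.0],0],[[0.0,0.0,0.071],[0.0,0.0,0.0],0],[[0.0,0.0,0.094],[0.0,0.0,0.0],0],[[0.0,0.0,0.118],[0.0,0.0,0.0],0],[[0.0,0.0,0.142],[0.0,0.0,0.0],0],[[0.0,0.0,0.142],[0.0,0.0,0.0],0],[[0.0,0.0,0.142],[0.0,0.0,0.0],0]]
```

play_rows(
  targets=[
    [[0.092,-0.498,0.0],[0.0,0.0,0.54],0],
    [[0.184,-0.996,0.0],[0.0,0.0,1.08],0],
    [[0.277,-1.494,0.0],[0.0,0.0,1.62],0],
    [[0.369,-1.993,0.0],[0.0,0.0,2.16],0],
    [[0.461,-2.491,0.0],[0.0,0.0,2.7],0],
    [[0.461,-2.491,0.147],[0.0,0.0,2.7],0],
    [[0.461,-2.491,0.294],[0.0,0.0,2.7],0],
    [[0.461,-2.491,0.442],[0.0,0.0,2.7],0],
  ],
)

```text
t: 23.7
ee_pos: [539.2, -318.6, 43.9]
tcp_rot: [-0.0, -0.001, 1.0, 0.001]
ft_force: [-0.8, 0.7, -1.2]
gripper_width: 13.1
```

play_rows(
  targets=[
    [[0.0,0.0,0.024],[0.0,0.0,0.0],0],
    [[0.0,0.0,0.047],[0.0,0.0,0.0],0],
    [[0.0,0.0,0.071],[0.0,0.0,0.0],0],
    [[0.0,0.0,0.094],[0.0,0.0,0.0],0],
    [[0.0,0.0,0.118],[0.0,0.0,0.0],0],
    [[0.0,0.0,0.142],[0.0,0.0,0.0],0],
    [[0.0,0.0,0.142],[0.0,0.0,0.0],0],
    [[0.0,0.0,0.142],[0.0,0.0,0.0],0],
  ],
)

```text
t: 24.7
ee_pos: [539.0, -320.3, 36.8]
tcp_rot: [0.0, 0.0, 1.0, -0.0]
ft_force: [-1.6, 0.9, 3.5]
gripper_width: 13.2
```

```bash
python3 - <<'E'
from look import *
st()
E
```

```text
t 24.7 tip jig [-211.95    5.98    0.28] psi 89.99 al 0.01 roll -0.02 F [-1.56  0.87  3.49] M [0.32 0.27 0.1 ] q [ 0.05  0.62  0.62  1.61 -0.4   1.04  2.35] w 13.2
```

play_rows(
  targets=[
    [[0,0,0],[0,0,0],0.25],
    [[0,0,0],[0,0,0],0.4],
    [[0,0,0],[0,0,0],0.6],
    [[0,0,0],[0,0,0],0.8],
    [[0,0,0],[0,0,0],1],
    [[0,0,0],[0,0,0],1],
    [[0,0,-0.2],[0,0,0],1],
    [[0,0,-0.5],[0,0,0],1],
  ],
)

```text
t: 25.7
ee_pos: [538.8, -320.1, 67.3]
tcp_rot: [-0.0, 0.0, 1.0, 0.0]
ft_force: [0.7, 0.4, 0.3]
gripper_width: 85.2
```

play_rows(
  targets=[
    [[0,0,-0.4],[0,0,0],1],
    [[0,0,-0.8],[0,0,0],1],
    [[0,0,-1.2],[0,0,0],1],
    [[0,0,-1.8],[0,0,0],1],
    [[0.5,-0.7,-2.2],[0,0,0],1],
    [[1.0,-1.4,-2.2],[0,0,0],1],
    [[1.5,-2.1,-2.2],[0,0,0],1],
    [[1.5,-2.1,-2.2],[0,0,0],1],
  ],
)

```text
t: 26.7
ee_pos: [444.0, -451.2, 200.8]
tcp_rot: [-0.0, 0.005, 1.0, -0.002]
ft_force: [-0.1, -0.2, 0.3]
gripper_width: 85.7
```

```bash
python3 - <<'E'
from look import *
st(); 
t=optics.camera("top"); s=optics.camera("scene"); np.savez("top_fin.npz",**t)
a=t["image"][150:262,180:360,::-1]; 
b=s["image"][130:330,190:390,::-1]
cv2.imwrite("pics/fin.png",np.vstack([cv2.resize(a,(480,299),interpolation=cv2.INTER_CUBIC),cv2.resize(b,(480,300),interpolation=cv2.INTER_CUBIC)]))
im=t["image"]; v=im.min(2); hsv=cv2.cvtColor(im,cv2.COLOR_RGB2HSV)
m=((v>190)&(hsv[...,1]<40)).astype(np.uint8)
px=world2px(t,j2w(45,0,22))[0].round().astype(int)
n,l=cv2.connectedComponents(m,connectivity=4); S=(l==l[px[1],px[0]]).astype(np.uint8); print("area",S.sum(),l[px[1],px[0]])
ct=max(cv2.findContours((cv2.resize(S*255,None,fx=8,fy=8)>127).astype(np.uint8),0,1)[0],key=cv2.contourArea)[:,0]/8-.44
r=cv2.minAreaRect(plane(t,ct,21.5)[:,:2].astype(np.float32)); print(r,"jig",w2j(np.r_[r[0],0]))
P=cloud(t).reshape(-1,3); W=np.array([w2j(x) for x in P]); k=(abs(W[:,0]-45)<25)&(abs(W[:,1])<20)&(abs(W[:,2]-24)<10);A=np.c_[W[k][:,:2],np.ones(k.sum())];print("plane",np.linalg.lstsq(A,W[k][:,2],rcond=None)[0],np.median(W[k][:,2]))
h=(hsv[...,0]<16)&(hsv[...,1]>150); Q=P[h.reshape(-1)]; Q=Q[(abs(Q[:,0]-539)<40)&(abs(Q[:,1]+320)<40)]; print("grip top",len(Q),Q[:,2].max(),np.median(Q[Q[:,2]>60],axis=0))
E
```

```text
t 26.7 tip jig [-317.39  128.28  163.97] psi 89.46 al 0.21 roll 0.01 F [-0.08 -0.21  0.31] M [-0.03 -0.02 -0.02] q [ 0.24  0.49  0.72  1.42 -0.32  1.35  2.54] w 85.7
area 657 62
((487.0751037597656, 10.731067657470703), (65.65382385253906, 65.60173034667969), 13.333253860473633) jig [44.27 -2.07  0.  ]
plane [-0.01  0.02 24.32] 23.95584642244728
grip top 120 68.3594711999067 [ 538.56 -320.22   65.99]
```

View pics/fin.png

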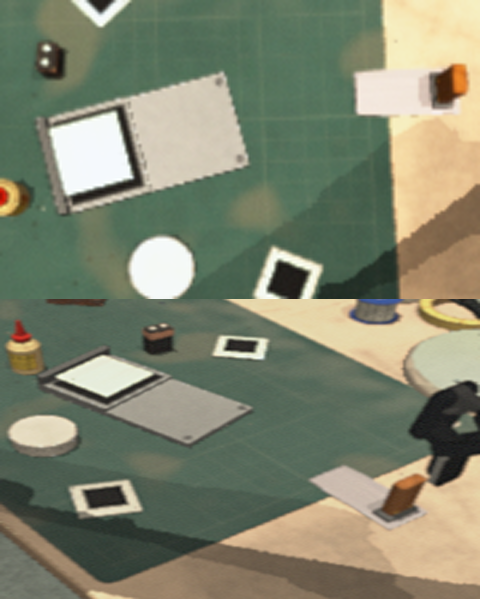

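The spreader is pad down, flat against the stop at jig (44.3, -2.1) with angle 13.3° against the jig's 13.5°. The lifter stands upright on its blade and the bystanders look unmoved, so I'm handing in.

```bash
python3 -c "
from workcell import bot
print(bot.close_job())"
```

```text
the job is handed in; nothing more can be done
None
```

I picked up the lifter by its grip, slid the blade under the spreader, tipped it over the step onto the high shelf and pushed it against the back stop. Then I set the lifter down flat on the bench, moved the arm clear, and handed the job in at about 27 s.

- **Spreader:** it lies pad down and flat, top at 24 mm (24 expected). Its centre is at jig (44.3, -2.1) mm, about 0.2° off my measured jig direction. The camera calibration is only good to about 2 mm, so the firmer sign that it is flush is the push itself: the blade stopped advancing as the force rose to about 6 N.
- **Forces:** the highest reading while working on the jig or spreader was about 6–7 N. Readings came only at the end of each move, so a brief higher peak would not have shown.
- **Lifter:** it stands upright on its blade near its starting place, with the top of the grip at 68 mm (68 expected).
- **Bystanders:** the flux bottle, round tin and battery look unmoved in the last pictures. I did not measure them again.

None of these checks failed, and none disagreed by more than the camera error.

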